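Load the wash basket with mill balls and hold it over the rinse tray

ROBOT

A 7-joint arm with a two-finger parallel gripper is mounted at the origin on the work surface. World frame = base frame: x ahead of the robot, y to its left, z up, the work surface at z = 0. Lengths are in m, angles in rad, forces in N, time in s.
With the tool pointing down it reaches from about 0.425 to 0.875 m from the base axis. Payload 4.7 kg.
Tool frame: the origin (TCP) lies on the centre line of the jaws, within the pads' length; the fingertips stand 19 mm ahead of it and the grasp point (between the pads) is the TCP; z points along the fingers, y is the line along which they close (so a half turn about z gives the same grasp; the last joint's range is limited). The gripper opens to 85 mm and grips with 20 to 120 N. Pads are 22 mm wide; open, the fingers measure 114 mm over their backs; the gripper's body (76 mm by 85 mm) begins 54 mm behind the grasp point. The pads swing forward as they close: fully open they stand 13 mm farther back than shut.
Start: joints at [1.219, 0.321, -0.07, 1.45, 0.023, 1.371, -0.057], TCP at [0.232, -0.607, 0.25] pointing down, gripper open.
Joint ranges: [-2.86, 2.86], [-0.3, 2.09], [-1.38, 1.24], [0.06, 2.45], [-1.56, 4.7], [0.09, 2.05], [-2.69, 2.69]. Speed limits (rad/s): [2.57, 2.57, 3.14, 3.14, 3.14, 3.14, 3.14].

INTERFACE

Orientations are given as a rotation vector (axis times angle).
In Python, from workcell import status, cams, ticket, boxes_of, trace gives the robot as it stands.
- The arm moves only by the tool jog_arm, never from a script. Its argument "motion" is a list of rows, each a list of 3 entries, a list of its own where there are three numbers: the shift along the tool's x, y, z in mm, then the turn, a rotation vector about the tool's x, y, z in degrees, then the closure, from 0 (fully open) to 1 (shut). A call has 1 to 8 rows; each row is the pose to reach, as a shift and turn from the pose commanded when the call began, along the tool's axes at that moment; what a row does not reach only later rows make up. A row lasts 1/10 s, in which the tool goes at most 50 mm and 8.59 degrees, less where a joint would pass 70% of its speed; a pose out of reach is approached as far as the arm can. A call with a gripper value outside its range is refused whole. The fingers move at their own pace and stop on an object; "squeeze" is the grip in N (left out, the last holds). Time passes only in rows, so rows that repeat a pose let the fingers close. It gives the time, the measured TCP pose, the force, the opening and the grip force at its end, in the units of the state.
- status.read_state(): the state, without advancing time (a new reading comes with each control period).
- cams.grab_frame(name): name is "side" or "top"; returns the picture (480x640x3 uint8, red, green, blue); there is no depth.
- cams.calibration(name): a dict with "intrinsics" (3x3 intrinsics, pixels), "T" (4x4, takes a point from camera to world coordinates). Camera axes: x right, y down, z forward; pixel columns grow to the right and rows downward; lengths in m; the calibration is good to about 2 mm. A picture is of the moment at which its call begins. calibration takes no time and is no camera call.
- ticket.job_done(): hands the job in; it is judged then, once.
Trained networks look in the newest picture that a camera, given by its name, has taken for a name from the list of things; names that differ only in an ending like _2 or _b are one class to them, and where a whole thing is asked for, a point or a joint stands for the part that bears it (a point fixed in the world has none). Each returns a list of dicts, best first, with "confidence" (0 to 1); they miss things now and then, are a little off and sometimes report something else, mostly with a low value. They report only what shows in the picture. A call takes as long as a camera call. They do not tell look-alikes from the thing itself.
- boxes_of(label, camera): "box" ([left, top, right, bottom] in pixels, round what is visible of it).
- trace(label, camera): "mask" (480x640 bool, what is visible of it) and "box" ([left, top, right, bottom] in pixels, round what is visible of it).
The state is a dict: "t": time; "joints": joint angles; "qd": joint speeds; "joint_torque": joint torques, N m; "position": TCP position; "tool_rot": TCP orientation; "wrist_force": force on the tool from outside, world axes, zero at the start; "wrist_torque": the same for the moment, N m; "width": finger opening in m; "finger_force": force on a finger pad.
Only numpy, scipy, OpenCV 4.12 (cv2) and the standard library are available. Lean on these libraries where they do the work, as an engineer would, in place of code of your own. Each camera call takes 0.05 s, during which the arm holds its last target. There are 200 camera calls.

TASK

Lower the two large ceramic balls gently right down to the floor of the wire basket, without dropping them, one on each side of its cross wall so that it balances. Then lift the basket by its handle and finish while still holding it, still and level, centred and lengthways over the white rinse tray, its underside about 10 cm above the bench. Leave the small ball and everything else on the bench alone.

Things in the scene. Friction and masses are not known exactly. Their poses are not given: they have to be found in the camera images.
- basket: Loose steel wire basket, 240 (own x) x 110 (own y), walls 60 high, 4 thick, floor 4 thick, 0.4-0.5 kg, on the bench. A cross wall at own x = 0 (4 thick, 57 high) makes two open compartments, 114 x 102 inside, middles at own x = +59 and -59. A fixed handle frame (6 mm rods at own y = +-53, up to 133 high) stands over the cross wall. Origin: centre of the underside, z up. In mm.
- handle (a point): Centre of the basket's white flat-sided grip bar, 125 above the basket's underside, on its centre line. The bar runs along the basket's own y, is 84 long, 12 thick (along own x) and 16 tall, the space below it is free down to the cross wall. It is rigid with the basket.
- tray: White plastic rinse tray fixed on the bench, open at the top and empty, 300 (own x) x 180 (own y), 30 high, walls 5. Origin: centre of the underside; z up.
- ball_1: Large white ceramic mill ball, diameter 40, about 0.12 kg, lying loose on its own small square cork frame (fixed; 40 x 40, hole 24 x 24, 12 high). Origin: the ball's centre, about 28 above the bench at the start.
- ball_2: The other large white ceramic mill ball, the same as ball_1, on its own cork frame.
- small_ball: Small white ceramic ball, diameter 28, on the third cork frame, to be left alone. Origin: its centre.
- jar_red: Bystander, loose: clear sample jar with red cap, diameter 48, 60 tall (mm). Origin: centre of its underside.
- jar_blue: Bystander, loose: clear sample jar with blue cap, diameter 48, 60 tall (mm). Origin: centre of its underside.
- dish: Bystander, loose: closed flat glass dish, diameter 60, 12 tall (mm). Origin: centre of its underside.
Things that resemble listed ones, but are neither listed nor needed, are in the scene too. Leave any pink or yellow look-alike of the ball_2 alone.

How it is judged:
By the outcome, as a careful person would: the job done as asked, in the order asked, and still so for the second after the job is handed in, while the arm keeps its last pose, push and grip.
It also fails if it takes over 72 s, if anything falls off the work surface, if the arm or the gripper's body presses on something with over 40 N, if the wrist force passes 120 N, or if a joint passes its speed limit or range.

## Working session

There is one attempt and no reset: what is moved stays moved. The work goes in short steps, Python scripts to look and compute and a tool call to move; the robot and the scene stay as the last step left them, time stands still between calls to the robot, and variables do not carry over. Pictures are saved under pics/ and viewed, at most 10 in all, crops included, and the job is handed in when it is done.

Besides the shell and the picture viewer there is one more tool, called after "Request:" as name(argument=value, ...) on one line, values as JSON. jog_arm: Moves the arm, as the interface text tells. Its arguments: {"type":"object","properties":{"motion":{"type":"array"},"squeeze":{"type":"number"}},"required":["motion"]}

```bash
mkdir -p pics; ls
python3 - <<'E'
from workcell import status,cams,boxes_of
import cv2,numpy as np
s=status.read_state();print({k:np.round(s[k],3).tolist() for k in s})
for n in("top","side"):
    f=cams.grab_frame(n);cv2.imwrite(f"pics/{n}0.png",f[:,:,::-1])
    c=cams.calibration(n);print(n,np.round(c["intrinsics"],1).tolist(),np.round(c["T"],4).tolist())
    for l in("basket","handle","tray","ball_1","small_ball","jar_red","dish"):
        print(l,[(np.round(b["box"]).astype(int).tolist(),round(b["confidence"],2)) for b in boxes_of(l,n)])
E
```

```text
pics
{'t': 0.0, 'joints': [1.219, 0.322, -0.07, 1.452, 0.023, 1.371, -0.057], 'qd': [-0.002, 0.0, -0.001, 0.001, -0.003, 0.001, -0.001], 'joint_torque': [0.0, -49.358, -0.382, -31.433, 0.013, 0.011, 0.0], 'position': [0.232, -0.607, 0.249], 'tool_rot': [-3.087, -0.571, 0.001], 'wrist_force': [-0.084, 0.213, 0.234], 'wrist_torque': [0.008, 0.035, 0.031], 'finger_force': 0.0, 'width': 0.085}
top [[456.4, 0.0, 322.9], [0.0, 456.4, 236.2], [0.0, 0.0, 1.0]] [[0.0069, -0.9976, 0.0686, 0.4574], [-1.0, -0.0068, 0.0021, 0.0119], [-0.0016, -0.0686, -0.9976, 1.0475], [0.0, 0.0, 0.0, 1.0]]
basket [([318, 156, 378, 270], 0.92)]
handle [([316, 156, 377, 272], 0.72)]
tray [([176, 158, 274, 298], 0.65)]
ball_1 [([426, 315, 442, 329], 0.76), ([450, 268, 466, 286], 0.63), ([449, 210, 467, 229], 0.61), ([461, 305, 482, 326], 0.54), ([481, 271, 498, 290], 0.49)]
small_ball []
jar_red [([438, 166, 468, 188], 0.91), ([176, 158, 271, 299], 0.27)]
dish [([404, 251, 432, 281], 0.7), ([449, 270, 465, 286], 0.4)]
side [[563.3, 0.0, 327.5], [0.0, 563.3, 245.0], [0.0, 0.0, 1.0]] [[0.9711, -0.1609, 0.1765, 0.2925], [-0.2386, -0.6831, 0.6902, -0.8147], [0.0095, -0.7123, -0.7018, 0.9479], [0.0, 0.0, 0.0, 1.0]]
basket [([312, 234, 431, 315], 0.63)]
handle [([309, 236, 428, 318], 0.9)]
tray [([263, 178, 389, 242], 0.69)]
ball_1 [([324, 380, 345, 407], 0.95), ([283, 408, 305, 436], 0.9), ([326, 422, 348, 445], 0.88), ([393, 371, 412, 394], 0.83), ([268, 372, 287, 393], 0.8)]
small_ball [([382, 432, 398, 446], 0.7)]
jar_red [([428, 347, 455, 383], 0.76)]
dish [([318, 346, 352, 373], 0.9)]
```

View pics/top0.png

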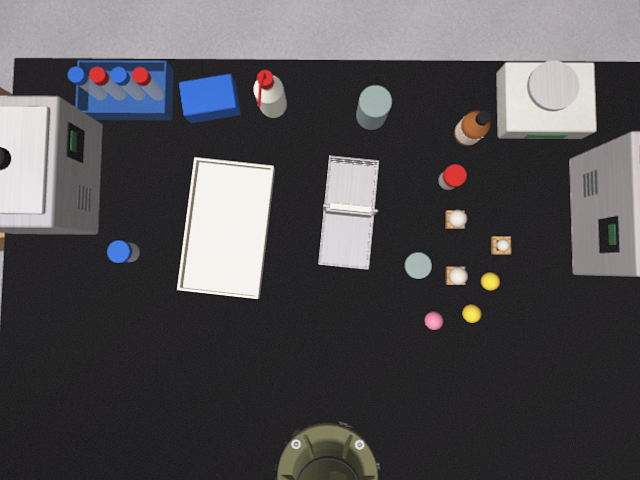

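View pics/side0.png

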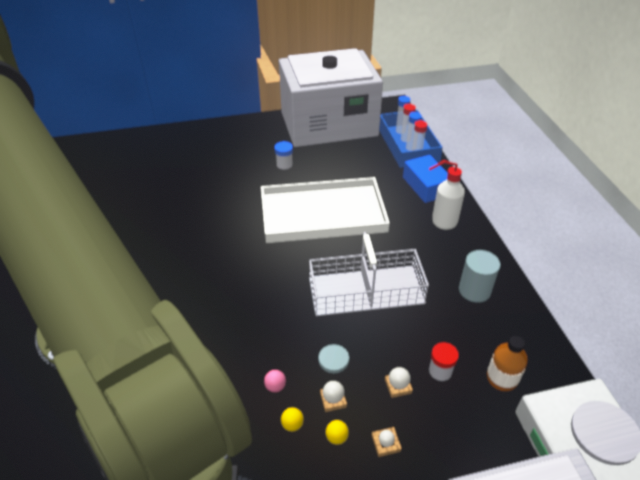

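The top view shows the tray (225,228), the basket (349,212) with its handle bar running from (327,207) to (376,212), and the large white balls at (456,219) and (456,276). The small ball is at (502,245), with yellow and pink look-alikes at (490,282), (472,314) and (434,321). The side view agrees: large balls at (399,378) and (333,391), small ball at (387,437).

```bash
cat > h.py <<'E'
import numpy as np,cv2
from scipy.spatial.transform import Rotation as R
from workcell import status,cams,boxes_of,trace
def plane(n,px,z):
    c=cams.calibration(n);px=np.atleast_2d(px).astype(float);T=np.array(c["T"])
    d=np.c_[px,np.ones(len(px))]@np.linalg.inv(c["intrinsics"]).T@T[:3,:3].T;o=T[:3,3]
    return o+d*((z-o[2])/d[:,2])[:,None]
def proj(n,P):
    c=cams.calibration(n);T=np.array(c["T"]);p=(np.atleast_2d(P)-T[:3,3])@T[:3,:3]
    p=p@np.array(c["intrinsics"]).T;return p[:,:2]/p[:,2:]
def tri(pt,ps):
    A=[];b=[]
    for n,p in(("top",pt),("side",ps)):
        o=np.array(cams.calibration(n)["T"])[:3,3];d=plane(n,p,0)[0]-o;d/=np.linalg.norm(d)
        M=np.eye(3)-np.outer(d,d);A.append(M);b.append(M@o)
    x=np.linalg.lstsq(np.vstack(A),np.hstack(b),rcond=None)[0];return x
def go(P,yaw):
    """shift mm, turn deg (tool axes) to reach P, tool down, tool y at heading yaw deg (mod 180)"""
    s=status.read_state();r=R.from_rotvec(s["tool_rot"]);best=None
    for a in(yaw,yaw+180):
        a=np.radians(a);y=np.array([np.cos(a),np.sin(a),0]);z=np.array([0,0,-1.])
        t=np.degrees((r.inv()*R.from_matrix(np.c_[np.cross(y,z),y,z])).as_rotvec())
        print("shift",np.round(r.inv().apply(np.array(P)-s["position"])*1000,1),"turn",np.round(t,2))
    print("t",round(s["t"],2),"pos",np.round(s["position"],4),"w",round(s["width"],4),"F",np.round(s["wrist_force"],1),"ff",s["finger_force"],"q7",np.round(s["joints"],2)[[0,6]])
E
python3 - <<'E'
from h import *
for n in("top","side"):cams.grab_frame(n)
def best(l,n,c):
    return min(trace(l,n),key=lambda d:np.hypot((d["box"][0]+d["box"][2])/2-c[0],(d["box"][1]+d["box"][3])/2-c[1]))
for nm,pt,ps in(("A",(458,219),(399,378)),("B",(458,276),(333,391))):
    c=[]
    for n,p in(("top",pt),("side",ps)):
        d=best("ball_1",n,p);m=d["mask"];(x,y),r=cv2.minEnclosingCircle(np.argwhere(m)[:,::-1].astype(np.float32))
        c.append((x,y));print(n,np.round((x,y,r),1),np.round(d["box"],1),plane(n,(x,y),.028).round(4))
    print(nm,"tri",tri(*c).round(4))
for l,z,c in(("basket",.06,(349,212)),("tray",.03,(225,228))):
    m=best(l,"top",c)["mask"];P=plane("top",np.argwhere(m)[:,::-1],z)[:,:2]
    print(l,cv2.minAreaRect((P*1000).astype(np.float32)))
m=best("basket","top",(349,212))["mask"]
g=cams.grab_frame("top");s=cams.grab_frame("side")
a=cv2.resize(g[140:310,160:400],None,fx=3.2,fy=3.2,interpolation=cv2.INTER_CUBIC);cv2.imwrite("pics/c.png",a[:,:,::-1])
print(proj("top",status.read_state()["position"]),proj("side",status.read_state()["position"]))
E
```

```text
top [456.9 218.5   9.1] [450.1 210.1 465.5 232.2] [[ 0.5692 -0.2863  0.028 ]]
side [399.4 377.7  10.6] [391.3 368.4 411.5 390.8] [[ 0.5705 -0.2862  0.028 ]]
A tri [ 0.5698 -0.2864  0.0285]
top [457.3 275.6   9.1] [450.8 268.1 467.1 284.2] [[ 0.4415 -0.2855  0.028 ]]
side [333.  392.3  11.1] [321.8 383.9 343.4 404.6] [[ 0.4415 -0.2871  0.028 ]]
B tri [ 0.4417 -0.2861  0.0263]
basket ((577.634033203125, -41.413612365722656), (114.64437866210938, 241.0948028564453), 83.67928314208984)
tray ((546.658935546875, 231.87051391601562), (183.94088745117188, 301.381103515625), 84.11754608154297)
[[685.59545082 402.24488719]] [[223.90395186 575.18103055]]
```

View pics/c.png

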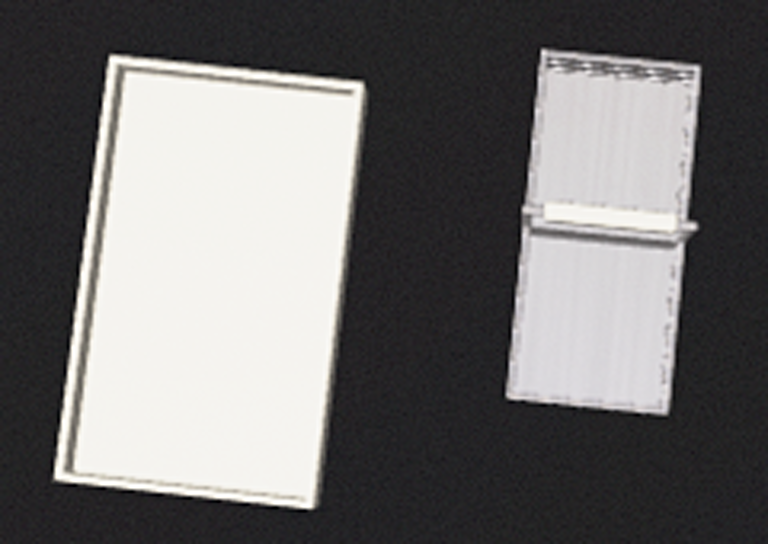

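The crop shows the tray and the basket nearly parallel. The white handle top face is centred at about (611,218) in the crop, which is (351,208) in the full picture. Both compartments are empty.

Run:
```python
from h import *
print("handle",plane("top",(350.9,208.1),.133).round(4))
go([.570,-.286,.12],-6.3)
```

```text
handle [[ 0.5774 -0.0422  0.133 ]]
shift [ 430.  -179.1  130.3] turn [ 1.000e-02  1.000e-02 -6.274e+01]
shift [ 430.  -179.1  130.3] turn [ 1.0000e-02 -1.0000e-02  1.1726e+02]
t 1.35 pos [ 0.2325 -0.607   0.2504] w 0.0856 F [ 0.  -0.3  0.1] ff 0.0 q7 [ 1.22 -0.06]
```

Request:
jog_arm(motion=[[[20,-20,0],[0,0,-6],0.25],[[50,-50,0],[0,0,-14],0.25],[[82,-80,0],[0,0,-22],0.25],[[114,-112,0],[0,0,-30],0.25],[[146,-143,0],[0,0,-38],0.25],[[178,-174,0],[0,0,-46],0.25],[[202,-198,0],[0,0,-54],0.25],[[218,-213,0],[0,0,-61],0.25]], squeeze=25)

```text
t: 2.15
position: [0.3613, -0.3272, 0.2507]
tool_rot: [2.362, 2.07, 0.0]
wrist_force: [-0.1, 0.0, -0.2]
width: 0.0638
finger_force: 0.0
```

```bash
python3 -c "
from h import *
go([.570,-.286,.10],-6.3)"
```

```text
shift [ 68.2 201.4 150.8] turn [ 0.03  0.02 -1.23]
shift [ 68.2 201.4 150.8] turn [ 3.0000e-02 -5.0000e-02  1.7877e+02]
t 2.15 pos [ 0.3613 -0.3272  0.2507] w 0.0638 F [-0.1  0.  -0.2] ff 0.0 q7 [1.03 0.56]
```

Request:
jog_arm(motion=[[[8,25,10],[0,0,-1.2],0.25],[[20,60,35],[0,0,-1.2],0.25],[[33,98,62],[0,0,-1.2],0.25],[[46,136,90],[0,0,-1.2],0.25],[[58,172,120],[0,0,-1.2],0.25],[[66,196,142],[0,0,-1.2],0.25],[[68.2,201.4,150.8],[0,0,-1.2],0.25],[[68.2,201.4,150.8],[0,0,-1.2],0.25]])

```text
t: 2.95
position: [0.5683, -0.2898, 0.0978]
tool_rot: [-2.346, -2.084, 0.001]
wrist_force: [-0.7, -0.5, 0.0]
width: 0.0642
finger_force: 0.0
```

Run:
```python
from h import *
go([.570,-.286,.032],-6.3)
a=[]
for n,(u,v) in(("top",(457,219)),("side",(399,378))):
    f=cams.grab_frame(n);c=f[max(0,v-60):v+60,u-80:u+80];a.append(cv2.resize(c,(400,300)))
cv2.imwrite("pics/g1.png",np.hstack(a)[:,:,::-1])
```

```text
shift [ 3.8  1.5 65.8] turn [-0.18 -0.09 -0.46]
shift [ 3.8  1.5 65.8] turn [-1.5000e-01  2.7000e-01  1.7954e+02]
t 2.95 pos [ 0.5683 -0.2898  0.0978] w 0.0642 F [-0.7 -0.5  0. ] ff 0.0 q7 [0.77 0.17]
```

View pics/g1.png

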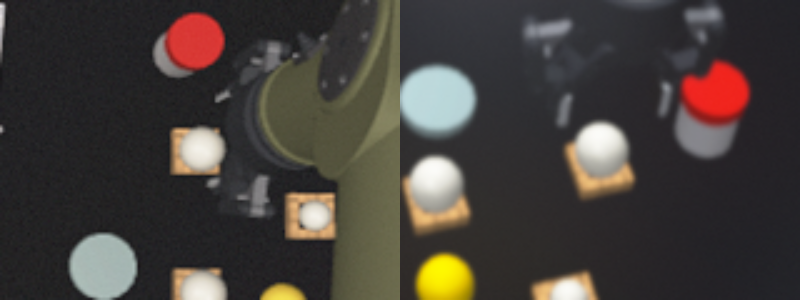

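The gripper hangs above ball A, with the fingertips straddling it fore and aft in both views. The red jar is just clear of the forward finger.

Request:
jog_arm(motion=[[[3,1,10],[0,0,0],0.25],[[3,1,28],[0,0,0],0.25],[[3,1,44],[0,0,0],0.25],[[3,1,52],[0,0,0],0.25],[[3,1,52],[0,0,0],0.25]])

```text
t: 3.55
position: [0.5688, -0.2879, 0.0461]
tool_rot: [-2.349, -2.083, 0.002]
wrist_force: [-1.2, -0.3, -1.2]
width: 0.064
finger_force: 0.0
```

Run:
```python
from h import *
go([.570,-.286,.033],-6.3)
```

```text
shift [ 2.   1.  13.1] turn [-0.15 -0.03 -0.57]
shift [ 2.   1.  13.1] turn [-5.0000e-02  2.3000e-01  1.7943e+02]
t 3.55 pos [ 0.5688 -0.2879  0.0461] w 0.064 F [-1.2 -0.3 -1.2] ff 0.0 q7 [0.76 0.14]
```

Request:
jog_arm(motion=[[[2,1,7],[0,0,0],0.25],[[2,1,12.5],[0,0,0],0.25],[[2,1,12.5],[0,0,0],0.4],[[2,1,12.5],[0,0,0],0.6],[[2,1,12.5],[0,0,0],0.7],[[2,1,12.5],[0,0,0],0.7],[[2,1,12.5],[0,0,0],0.7],[[2,1,12.5],[0,0,0],0.7]], squeeze=25)

```text
t: 4.35
position: [0.5704, -0.286, 0.0352]
tool_rot: [-2.349, -2.084, 0.002]
wrist_force: [-4.7, 1.2, 4.1]
width: 0.0385
finger_force: 24.9
```

Run:
```python
from h import *
go([.570,-.286,.16],-6.3)
```

```text
shift [-1.000e-01 -6.000e-01 -1.248e+02] turn [-0.13  0.   -0.55]
shift [-1.000e-01 -6.000e-01 -1.248e+02] turn [  0.     0.2  179.45]
t 4.35 pos [ 0.5704 -0.286   0.0352] w 0.0385 F [-4.7  1.2  4.1] ff 24.87661063671112 q7 [0.75 0.13]
```

Request:
jog_arm(motion=[[[0,0,-5],[0,0,0],0.7],[[0,0,-15],[0,0,0],0.7],[[0,0,-35],[0,0,0],0.7],[[0,0,-60],[0,0,0],0.7],[[0,0,-85],[0,0,0],0.7],[[0,0,-110],[0,0,0],0.7],[[0,0,-130],[0,0,0],0.7],[[0,0,-135],[0,0,0],0.7]], squeeze=30)

```text
t: 5.15
position: [0.5737, -0.2866, 0.174]
tool_rot: [2.345, 2.081, 0.004]
wrist_force: [0.5, 0.3, -1.6]
width: 0.0381
finger_force: 30.4
```

Run:
```python
from h import *
h=np.radians(-6.3);C=np.array([.5776,-.0418]);u=np.array([np.cos(h),np.sin(h)])
print(C+.061*u,C-.061*u)
go([*(C+.061*u),.17],-6.3)
```

```text
[ 0.63823162 -0.04849379] [ 0.51696838 -0.03510621]
shift [244.1  35.8   3.6] turn [ 0.38  0.14 -0.53]
shift [244.1  35.8   3.6] turn [  0.21  -0.6  179.47]
t 5.15 pos [ 0.5737 -0.2866  0.174 ] w 0.0381 F [ 0.5  0.3 -1.6] ff 30.39396643638611 q7 [0.78 0.18]
```

Request:
jog_arm(motion=[[[15,4,0],[0,0,0],0.7],[[50,12,0],[0,0,0],0.7],[[90,20,0],[0,0,0],0.7],[[130,28,0],[0,0,0],0.7],[[170,36,0],[0,0,0],0.7],[[210,36,0],[0,0,0],0.7],[[235,36,0],[0,0,0],0.7],[[244,36,0],[0,0,0],0.7]])

```text
t: 5.95
position: [0.6357, -0.0416, 0.1686]
tool_rot: [-2.34, -2.091, -0.001]
wrist_force: [-0.9, 0.2, -2.0]
width: 0.0381
finger_force: 30.4
```

Request:
jog_arm(motion=[[[0,0,0],[0,0,0],0.7],[[0,0,0],[0,0,0],0.7]])

```text
t: 6.15
position: [0.6359, -0.05, 0.1692]
tool_rot: [2.352, 2.083, -0.003]
wrist_force: [-0.1, -1.1, -1.0]
width: 0.0383
finger_force: 30.4
```

Run:
```python
from h import *
go([.6382,-.0485,.05],-6.3)
a=[]
for n,(u,v) in(("top",(349,200)),("side",(380,250))):
    f=cams.grab_frame(n);c=f[max(0,v-75):v+75,u-100:u+100];a.append(cv2.resize(c,(400,300)))
cv2.imwrite("pics/g2.png",np.hstack(a)[:,:,::-1])
```

```text
shift [  2.    2.3 119.2] turn [-0.06  0.09 -0.64]
shift [  2.    2.3 119.2] turn [1.4000e-01 9.0000e-02 1.7936e+02]
t 6.15 pos [ 0.6359 -0.05    0.1692] w 0.0383 F [-0.1 -1.1 -1. ] ff 30.39352297782898 q7 [ 0.46 -0.24]
```

View pics/g2.png

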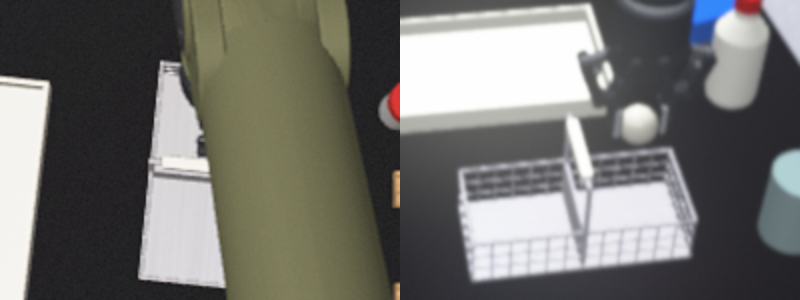

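The ball is held in the fingertips above the far (right) compartment and the handle is clear of the fingers, so I'm descending.

Request:
jog_arm(motion=[[[1,1.5,12],[0,0,-0.5],0.7],[[2,2,32],[0,0,-0.5],0.7],[[2,2,54],[0,0,-0.5],0.7],[[2,2,76],[0,0,-0.5],0.7],[[2,2,94],[0,0,-0.5],0.7],[[2,2,106],[0,0,-0.5],0.7],[[2,2,110],[0,0,-0.5],0.7],[[2,2,110],[0,0,-0.5],0.7]])

```text
t: 7.05
position: [0.6409, -0.0476, 0.0605]
tool_rot: [2.34, 2.091, 0.006]
wrist_force: [4.4, -0.1, 0.8]
width: 0.0383
finger_force: 34.3
```

Run:
```python
from h import *
go([.6382,-.0485,.031],-6.3)
```

```text
shift [-1.2 -2.7 29.5] turn [ 0.29 -0.02 -0.14]
shift [-1.2 -2.7 29.5] turn [-4.0000e-02 -4.5000e-01  1.7986e+02]
t 7.05 pos [ 0.6409 -0.0476  0.0605] w 0.0383 F [ 4.4 -0.1  0.8] ff 34.30405139923096 q7 [ 0.43 -0.28]
```

Request:
jog_arm(motion=[[[0,0,0],[0,0,0],0.7],[[0,0,0],[0,0,0],0.7],[[0,0,0],[0,0,0],0.7]])

```text
t: 7.35
position: [0.6389, -0.0471, 0.0602]
tool_rot: [2.341, 2.094, 0.001]
wrist_force: [4.5, -0.4, 0.5]
width: 0.0381
finger_force: 34.3
```

Run:
```python
from h import *
go([.6382,-.0485,.031],-6.3)
print(status.read_state()["wrist_torque"])
a=[]
for n,(u,v) in(("top",(349,200)),("side",(380,260))):
    f=cams.grab_frame(n);c=f[max(0,v-60):v+60,u-80:u+80];a.append(cv2.resize(c,(400,300)))
cv2.imwrite("pics/g3.png",np.hstack(a)[:,:,::-1])
```

```text
shift [-1.5 -0.6 29.2] turn [ 0.07  0.03 -0.07]
shift [-1.5 -0.6 29.2] turn [ 4.0000e-02 -1.1000e-01  1.7993e+02]
t 7.35 pos [ 0.6389 -0.0471  0.0602] w 0.0381 F [ 4.5 -0.4  0.5] ff 34.298009276390076 q7 [ 0.43 -0.28]
[-0.07760853 -0.41511847  0.06806943]
```

View pics/g3.png

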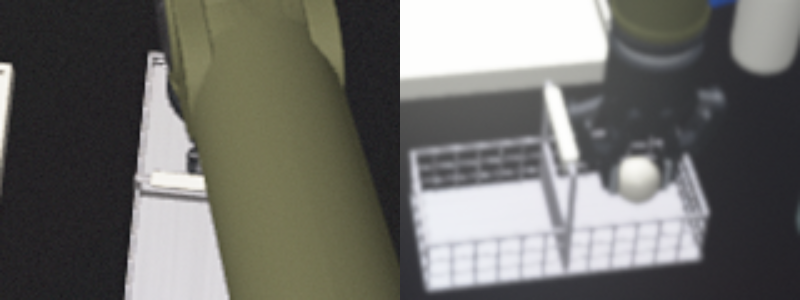

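The side crop shows the left finger linkage at (575,110) touching the handle bar. In the top crop the basket corner has gone from (330,156) to (329,161), so the basket has slid about 1 cm towards −x. I'll back out, turn the gripper 90° so the linkage clears the handle, and measure the basket again.

Request:
jog_arm(motion=[[[0,4,0],[0,0,0],0.7],[[0,6,-8],[0,0,0],0.7],[[0,6,-25],[0,0,0],0.7],[[0,6,-50],[0,0,0],0.7],[[0,6,-75],[0,0,0],0.7],[[0,6,-100],[0,0,0],0.7],[[0,6,-112],[0,0,0],0.7],[[0,6,-115],[0,0,0],0.7]])

```text
t: 8.25
position: [0.6452, -0.0467, 0.1775]
tool_rot: [2.339, 2.094, 0.003]
wrist_force: [-0.7, 0.2, -1.4]
width: 0.0375
finger_force: 34.4
```

Request:
jog_arm(motion=[[[-15,2,-2],[0,0,-6],0.7],[[-45,2,-4],[0,0,-14],0.7],[[-80,2,-4],[0,0,-22],0.7],[[-115,2,-4],[0,0,-30],0.7],[[-150,2,-4],[0,0,-38],0.7],[[-175,2,-4],[0,0,-46],0.7],[[-190,2,-4],[0,0,-54],0.7],[[-195,2,-4],[0,0,-62],0.7]])

```text
t: 9.05
position: [0.6231, -0.2443, 0.1772]
tool_rot: [-0.924, -3.0, 0.002]
wrist_force: [-0.8, -0.0, -0.7]
width: 0.0379
finger_force: 34.4
```

Run:
```python
from h import *
g=cams.grab_frame("top");s=cams.grab_frame("side")
ms=trace("basket","top");print([(d["box"],d["confidence"]) for d in ms])
m=min(ms,key=lambda d:abs(d["box"][0]-320)+abs(d["box"][3]-270))["mask"]
P=plane("top",np.argwhere(m)[:,::-1],.06)[:,:2]
print(cv2.minAreaRect((P*1000).astype(np.float32)))
cv2.imwrite("pics/c2.png",cv2.resize(g[150:310,300:420],None,fx=3.5,fy=3.5,interpolation=cv2.INTER_CUBIC)[:,:,::-1])
go([.6,-.2,.18],83.7)
```

```text
[([316.3, 163.1, 376.5, 273.8], 0.62)]
((566.6807861328125, -39.69249725341797), (113.8226547241211, 239.94142150878906), 84.23934936523438)
shift [43.1 20.3 -2.3] turn [  0.03  -0.14 -28.25]
shift [43.1 20.3 -2.3] turn [-1.9000e-01 -4.0000e-02  1.5175e+02]
t 9.2 pos [ 0.624  -0.2412  0.1776] w 0.0379 F [-0.3 -0.1 -0.8] ff 34.3760222196579 q7 [0.81 1.1 ]
```

View pics/c2.png

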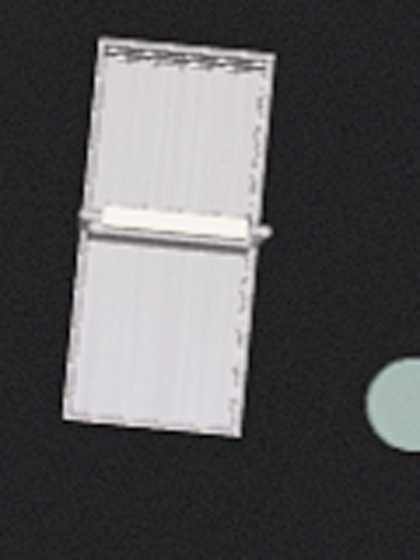

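The crop shows the basket upright and undamaged with both compartments empty. The handle is now centred at crop (175,224), which is (350,214) in full. It moved about 11 mm towards −x, with nearly the same heading.

Run:
```python
from h import *
print(plane("top",(350,214),.133))
go([.6265,-.0468,.18],84)
```

```text
[[ 0.56544135 -0.04041215  0.133     ]]
shift [108.2 161.5  -2.1] turn [  0.03  -0.14 -28.55]
shift [108.2 161.5  -2.1] turn [-1.9000e-01 -4.0000e-02  1.5145e+02]
t 9.2 pos [ 0.624  -0.2412  0.1776] w 0.0379 F [-0.3 -0.1 -0.8] ff 34.3760222196579 q7 [0.81 1.1 ]
```

Request:
jog_arm(motion=[[[12,18,0],[0,0,-5],0.7],[[35,52,0],[0,0,-12],0.7],[[60,88,0],[0,0,-20],0.7],[[84,124,0],[0,0,-26],0.7],[[100,150,0],[0,0,-28.5],0.7],[[108,161,0],[0,0,-28.5],0.7],[[108,161,0],[0,0,-28.5],0.7],[[108,161,0],[0,0,-28.5],0.7]])

```text
t: 10.0
position: [0.6265, -0.0491, 0.1787]
tool_rot: [-0.165, -3.137, 0.003]
wrist_force: [0.3, -0.5, -1.2]
width: 0.0379
finger_force: 34.4
```

Run:
```python
from h import *
go([.6260,-.0468,.031],84)
```

```text
shift [  0.7   2.6 147.7] turn [-0.11 -0.02 -0.03]
shift [  0.7   2.6 147.7] turn [-3.0000e-02  1.7000e-01  1.7997e+02]
t 10.0 pos [ 0.6265 -0.0491  0.1787] w 0.0379 F [ 0.3 -0.5 -1.2] ff 34.38334286212921 q7 [0.67 1.27]
```

Request:
jog_arm(motion=[[[0.5,1.5,12],[0,0,0],0.7],[[0.5,2,32],[0,0,0],0.7],[[0.5,2,56],[0,0,0],0.7],[[0.5,2,80],[0,0,0],0.7],[[0.5,2,98],[0,0,0],0.7],[[0.5,2,112],[0,0,0],0.7],[[0.5,2,118],[0,0,0],0.7],[[0.5,2,118],[0,0,0],0.7]])

```text
t: 10.8
position: [0.6259, -0.0454, 0.0602]
tool_rot: [-0.161, -3.136, -0.0]
wrist_force: [-0.1, 0.2, -0.9]
width: 0.038
finger_force: 34.4
```

Request:
jog_arm(motion=[[[0,0,3],[0,0,0],0.7],[[0,0,8],[0,0,0],0.7],[[0,0,14],[0,0,0],0.7],[[0,0,18],[0,0,0],0.7],[[0,0,20],[0,0,0],0.7],[[0,0,20],[0,0,0],0.7]])

```text
t: 11.4
position: [0.6259, -0.0452, 0.0406]
tool_rot: [-0.16, -3.137, 0.0]
wrist_force: [-0.4, -0.2, -1.5]
width: 0.0382
finger_force: 34.4
```

Run:
```python
from h import *
go([.6260,-.0468,.031],84)
f=cams.grab_frame("side");cv2.imwrite("pics/g4.png",cv2.resize(f[190:330,290:450],(640,560),interpolation=cv2.INTER_CUBIC)[:,:,::-1])
```

```text
shift [-0.2 -1.6  9.6] turn [-0.01 -0.04  0.16]
shift [-0.2 -1.6  9.6] turn [ 6.0000e-02 -1.0000e-02 -1.7984e+02]
t 11.4 pos [ 0.6259 -0.0452  0.0406] w 0.0382 F [-0.4 -0.2 -1.5] ff 34.38321232795715 q7 [0.61 1.19]
```

View pics/g4.png

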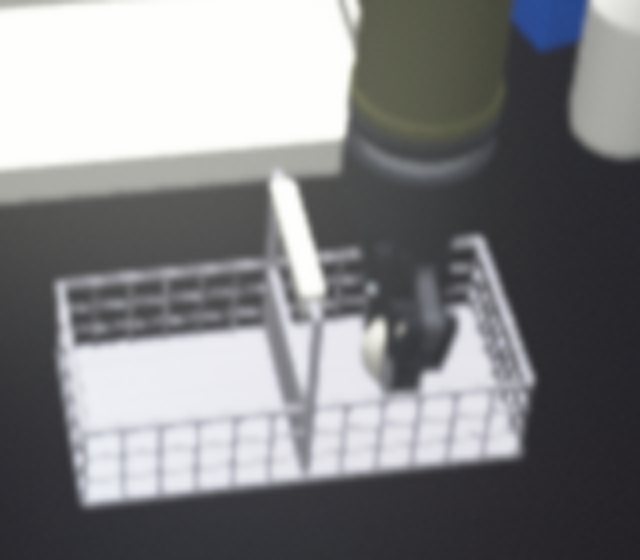

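The fingers and ball are inside the right compartment at about (400,345), with no contact. I'm now feeling for the floor.

Request:
jog_arm(motion=[[[0,-1,3],[0,0,0],0.7],[[0,-1,6],[0,0,0],0.7],[[0,-1,7],[0,0,0],0.7],[[0,-1,8],[0,0,0],0.7],[[0,-1,8],[0,0,0],0.7]])

```text
t: 11.95
position: [0.626, -0.0461, 0.0328]
tool_rot: [-0.16, -3.137, 0.0]
wrist_force: [-0.0, -0.1, -1.0]
width: 0.0385
finger_force: 34.4
```

Request:
jog_arm(motion=[[[0,0,1],[0,0,0],0.7],[[0,0,1],[0,0,0],0.7]])

```text
t: 12.15
position: [0.6262, -0.0461, 0.032]
tool_rot: [0.16, 3.137, -0.0]
wrist_force: [0.3, -0.8, -0.5]
width: 0.0379
finger_force: 34.4
```

Request:
jog_arm(motion=[[[0,0,1],[0,0,0],0.7],[[0,0,1],[0,0,0],0.7]])

```text
t: 12.35
position: [0.6265, -0.0461, 0.0318]
tool_rot: [0.16, 3.137, -0.001]
wrist_force: [-0.7, 0.2, 3.9]
width: 0.0383
finger_force: 34.9
```

Contact: Fz is 3.9 N. Releasing, opening only part way.

Request:
jog_arm(motion=[[[0,0,-0.5],[0,0,0],0.54],[[0,0,-0.5],[0,0,0],0.5],[[0,0,-0.5],[0,0,0],0.45],[[0,0,-0.5],[0,0,0],0.36],[[0,0,-0.5],[0,0,0],0.36],[[0,0,-10],[0,0,0],0.36],[[0,0,-28],[0,0,0],0.36],[[0,0,-50],[0,0,0],0.36]])

```text
t: 13.15
position: [0.6256, -0.0458, 0.0818]
tool_rot: [-0.159, -3.136, -0.001]
wrist_force: [0.6, -0.1, -0.0]
width: 0.0545
finger_force: 0.0
```

Request:
jog_arm(motion=[[[0,0,-30],[0,0,0],0.36],[[0,0,-65],[0,0,0],0.36],[[0,0,-95],[0,0,0],0.36],[[0,0,-110],[0,0,0],0.36],[[0,0,-112],[0,0,0],0.3]])

```text
t: 13.65
position: [0.6273, -0.0458, 0.1959]
tool_rot: [0.16, 3.133, -0.001]
wrist_force: [-0.8, -0.4, -0.3]
width: 0.0597
finger_force: 0.0
```

Run:
```python
from h import *
f=cams.grab_frame("side");bs=boxes_of("ball_1","side");print([(np.round(b["box"]).tolist(),round(b["confidence"],2)) for b in bs])
for b in bs:
    c=np.array(b["box"]).reshape(2,2).mean(0);print(c,plane("side",c,.024).round(3))
go([.4416,-.286,.15],-6)
```

```text
[([327.0, 422.0, 349.0, 442.0], 0.82), ([323.0, 382.0, 341.0, 405.0], 0.81), ([284.0, 408.0, 303.0, 432.0], 0.77), ([267.0, 369.0, 288.0, 394.0], 0.61), ([383.0, 273.0, 398.0, 291.0], 0.56)]
[338.15 432.25] [[ 0.432 -0.363  0.024]]
[332.15 393.5 ] [[ 0.44  -0.287  0.024]]
[293.4  419.75] [[ 0.36  -0.322  0.024]]
[277.6 381.7] [[ 0.347 -0.239  0.024]]
[390.35 282.2 ] [[ 0.631 -0.05   0.024]]
shift [ 158.8 -257.3   42.8] turn [-4.000e-02 -1.000e-02  9.016e+01]
shift [ 158.8 -257.3   42.8] turn [ 1.000e-02 -4.000e-02 -8.984e+01]
t 13.75 pos [ 0.6257 -0.0462  0.1926] w 0.0596 F [ 0.1 -0.  -0.8] ff 0.0 q7 [0.67 1.27]
```

Request:
jog_arm(motion=[[[12,-20,0],[0,0,5],0.25],[[32,-52,0],[0,0,13],0.25],[[52,-86,0],[0,0,21],0.25],[[74,-120,0],[0,0,29],0.25],[[94,-154,0],[0,0,37],0.25],[[116,-188,0],[0,0,45],0.25],[[136,-222,10],[0,0,53],0.25],[[150,-245,20],[0,0,61],0.25]])

```text
t: 14.55
position: [0.4487, -0.277, 0.1709]
tool_rot: [-1.741, -2.612, 0.002]
wrist_force: [-0.7, -1.2, 0.1]
width: 0.0634
finger_force: 0.0
```

Run:
```python
from h import *
go([.4416,-.286,.09],-6)
```

```text
shift [-5.7 -9.8 81. ] turn [-0.17 -0.06 28.63]
shift [-5.7 -9.8 81. ] turn [ 8.0000e-02 -2.3000e-01 -1.5137e+02]
t 14.55 pos [ 0.4487 -0.277   0.1709] w 0.0634 F [-0.7 -1.2  0.1] ff 0.0 q7 [1.04 0.82]
```

Request:
jog_arm(motion=[[[-2,-4,8],[0,0,8],0.25],[[-4,-8,25],[0,0,16],0.25],[[-5,-9,48],[0,0,24],0.25],[[-5,-9,68],[0,0,28.5],0.25],[[-5,-9,80],[0,0,28.5],0.25],[[-5,-9,80],[0,0,28.5],0.25],[[-5,-9,80],[0,0,28.5],0.25]])

```text
t: 15.25
position: [0.4456, -0.2825, 0.0928]
tool_rot: [-2.32, -2.117, -0.0]
wrist_force: [0.6, 0.2, 0.9]
width: 0.0642
finger_force: 0.0
```

Run:
```python
from h import *
go([.4416,-.286,.035],-6)
```

```text
shift [-3.9 -3.6 57.8] turn [-0.03 -0.04  0.75]
shift [-3.9 -3.6 57.8] turn [ 6.0000e-02 -5.0000e-02 -1.7925e+02]
t 15.25 pos [ 0.4456 -0.2825  0.0928] w 0.0642 F [0.6 0.2 0.9] ff 0.0 q7 [0.99 0.31]
```

Request:
jog_arm(motion=[[[-3.5,-3.5,10],[0,0,0.7],0.25],[[-3.5,-3.5,28],[0,0,0.7],0.25],[[-3.5,-3.5,44],[0,0,0.7],0.25],[[-3.5,-3.5,48],[0,0,0.7],0.25],[[-3.5,-3.5,48],[0,0,0.7],0.25]])

```text
t: 15.75
position: [0.4415, -0.2859, 0.0448]
tool_rot: [-2.335, -2.101, 0.0]
wrist_force: [0.3, 0.3, -0.2]
width: 0.064
finger_force: 0.0
```

Run:
```python
from h import *
go([.4416,-.286,.035],-6)
```

```text
shift [-0.   0.1  9.8] turn [-0.04 -0.01 -0.05]
shift [-0.   0.1  9.8] turn [-2.0000e-02  6.0000e-02  1.7995e+02]
t 15.75 pos [ 0.4415 -0.2859  0.0448] w 0.064 F [ 0.3  0.3 -0.2] ff 0.0 q7 [0.97 0.27]
```

Request:
jog_arm(motion=[[[0,0,6],[0,0,0],0.25],[[0,0,9.8],[0,0,0],0.25],[[0,0,9.8],[0,0,0],0.4],[[0,0,9.8],[0,0,0],0.6],[[0,0,9.8],[0,0,0],0.7],[[0,0,9.8],[0,0,0],0.7],[[0,0,9.8],[0,0,0],0.7],[[0,0,9.8],[0,0,0],0.7]], squeeze=30)

```text
t: 16.55
position: [0.4419, -0.286, 0.0355]
tool_rot: [2.335, 2.101, -0.0]
wrist_force: [-1.3, -0.1, 2.9]
width: 0.0379
finger_force: 29.9
```

Request:
jog_arm(motion=[[[0,0,-5],[0,0,0],0.7],[[0,0,-18],[0,0,0],0.7],[[0,0,-40],[0,0,0],0.7],[[0,0,-68],[0,0,0],0.7],[[0,0,-98],[0,0,0],0.7],[[0,0,-125],[0,0,0],0.7],[[0,0,-142],[0,0,0],0.7],[[0,0,-146],[0,0,0],0.7]])

```text
t: 17.35
position: [0.4433, -0.2866, 0.1844]
tool_rot: [2.331, 2.098, 0.001]
wrist_force: [0.8, -0.2, -1.5]
width: 0.0382
finger_force: 30.3
```

Run:
```python
from h import *
h=np.radians(-6);C=np.array([.5660,-.0405]);u=np.array([np.cos(h),np.sin(h)])
print(C-.061*u)
go([*(C-.061*u),.18],84)
```

```text
[ 0.50533416 -0.03412376]
shift [257.6  35.2   3.8] turn [ 6.000e-02  3.400e-01 -9.003e+01]
shift [257.6  35.2   3.8] turn [ 3.400e-01 -6.000e-02  8.997e+01]
t 17.35 pos [ 0.4433 -0.2866  0.1844] w 0.0382 F [ 0.8 -0.2 -1.5] ff 30.308314561843872 q7 [1.02 0.36]
```

Request:
jog_arm(motion=[[[15,2,2],[0,0,-6],0.7],[[50,6,3],[0,0,-14],0.7],[[85,11,3],[0,0,-22],0.7],[[120,16,3],[0,0,-30],0.7],[[155,21,3],[0,0,-38],0.7],[[190,26,3],[0,0,-46],0.7],[[215,30,3],[0,0,-54],0.7],[[235,33,3],[0,0,-62],0.7]])

```text
t: 18.15
position: [0.4992, -0.0534, 0.1778]
tool_rot: [-0.907, -3.007, -0.0]
wrist_force: [-0.1, -0.0, -1.3]
width: 0.0383
finger_force: 30.3
```

Run:
```python
from h import *
go([.5053,-.0350,.18],84)
```

```text
shift [ 5.1 18.7 -2.2] turn [ 1.000e-02 -4.000e-02 -2.758e+01]
shift [ 5.1 18.7 -2.2] turn [-6.0000e-02 -1.0000e-02  1.5242e+02]
t 18.15 pos [ 0.4992 -0.0534  0.1778] w 0.0383 F [-0.1 -0.  -1.3] ff 30.315486788749695 q7 [0.81 0.97]
```

Request:
jog_arm(motion=[[[2,6,-1],[0,0,-8],0.7],[[4,12,-1],[0,0,-16],0.7],[[5,18,-1],[0,0,-24],0.7],[[5,18,-1],[0,0,-27.5],0.7],[[5,18,-1],[0,0,-27.5],0.7],[[5,18,-1],[0,0,-27.5],0.7]])

```text
t: 18.75
position: [0.5049, -0.038, 0.1788]
tool_rot: [-0.182, -3.136, -0.0]
wrist_force: [0.4, 1.1, -1.1]
width: 0.0384
finger_force: 30.3
```

Run:
```python
from h import *
go([.5053,-.0350,.031],84)
```

```text
shift [-1.000e-01  3.000e+00  1.478e+02] turn [-0.   -0.04 -0.64]
shift [-1.000e-01  3.000e+00  1.478e+02] turn [-7.0000e-02  0.0000e+00  1.7936e+02]
t 18.75 pos [ 0.5049 -0.038   0.1788] w 0.0384 F [ 0.4  1.1 -1.1] ff 30.329445004463196 q7 [0.82 1.4 ]
```

Request:
jog_arm(motion=[[[0,1,12],[0,0,-0.5],0.7],[[0,2,32],[0,0,-0.5],0.7],[[0,2,56],[0,0,-0.5],0.7],[[0,2,80],[0,0,-0.5],0.7],[[0,2,98],[0,0,-0.5],0.7],[[0,2,110],[0,0,-0.5],0.7],[[0,2,112],[0,0,-0.5],0.7],[[0,2,112],[0,0,-0.5],0.7]])

```text
t: 19.55
position: [0.5055, -0.0358, 0.0671]
tool_rot: [-0.166, -3.137, -0.0]
wrist_force: [-0.1, 0.6, -1.1]
width: 0.0381
finger_force: 30.3
```

Run:
```python
from h import *
go([.5053,-.0350,.033],84)
f=cams.grab_frame("side");cv2.imwrite("pics/g5.png",cv2.resize(f[190:330,290:450],(640,560),interpolation=cv2.INTER_CUBIC)[:,:,::-1])
```

```text
shift [ 0.3  0.8 34.1] turn [ 0.02 -0.02 -0.04]
shift [ 0.3  0.8 34.1] turn [-3.0000e-02 -2.0000e-02  1.7996e+02]
t 19.55 pos [ 0.5055 -0.0358  0.0671] w 0.0381 F [-0.1  0.6 -1.1] ff 30.344876646995544 q7 [0.75 1.28]
```

View pics/g5.png

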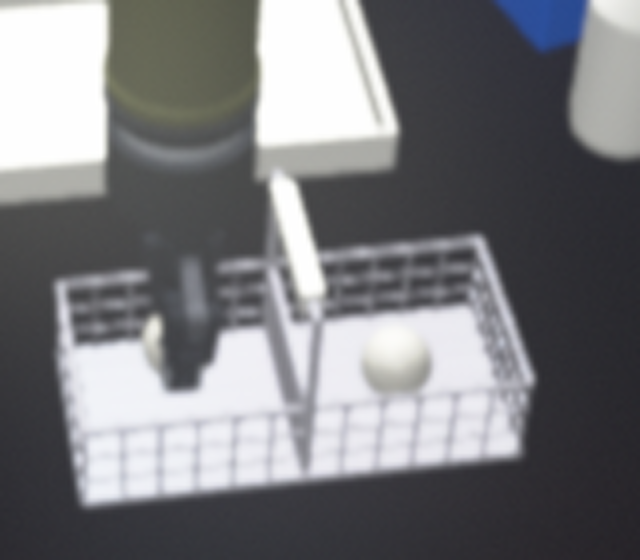

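Ball 1 rests on the floor of the right compartment at (396,360). Ball 2 hangs over the left compartment at about (165,345), with the gripper well clear of the handle.

Request:
jog_arm(motion=[[[0,0,5],[0,0,0],0.7],[[0,0,15],[0,0,0],0.7],[[0,0,25],[0,0,0],0.7],[[0,0,31],[0,0,0],0.7],[[0,0,33],[0,0,0],0.7],[[0,0,34],[0,0,0],0.7],[[0,0,34],[0,0,0],0.7]])

```text
t: 20.3
position: [0.5056, -0.0359, 0.0332]
tool_rot: [0.165, 3.137, 0.0]
wrist_force: [0.2, 0.1, -1.7]
width: 0.0384
finger_force: 30.3
```

Request:
jog_arm(motion=[[[0,0,1],[0,0,0],0.7],[[0,0,1],[0,0,0],0.7]])

```text
t: 20.5
position: [0.5057, -0.036, 0.0324]
tool_rot: [0.166, 3.137, -0.0]
wrist_force: [0.5, -0.3, -1.4]
width: 0.0379
finger_force: 30.3
```

Request:
jog_arm(motion=[[[0,0,1],[0,0,0],0.7],[[0,0,1],[0,0,0],0.7]])

```text
t: 20.7
position: [0.5061, -0.036, 0.0319]
tool_rot: [0.165, 3.136, -0.001]
wrist_force: [-1.2, -0.3, 4.2]
width: 0.0383
finger_force: 30.7
```

Request:
jog_arm(motion=[[[0,0,0.6],[0,0,0],0.7],[[0,0,0.6],[0,0,0],0.7]])

```text
t: 20.9
position: [0.5063, -0.036, 0.0317]
tool_rot: [0.165, 3.136, -0.001]
wrist_force: [-2.1, -0.9, 8.3]
width: 0.0381
finger_force: 31.1
```

The ball is on the floor, so I'm releasing it and rising.

Request:
jog_arm(motion=[[[0,0,-1],[0,0,0],0.54],[[0,0,-1],[0,0,0],0.5],[[0,0,-1],[0,0,0],0.45],[[0,0,-1],[0,0,0],0.36],[[0,0,-1],[0,0,0],0.36],[[0,0,-10],[0,0,0],0.36],[[0,0,-28],[0,0,0],0.36],[[0,0,-50],[0,0,0],0.36]])

```text
t: 21.7
position: [0.5046, -0.0362, 0.0807]
tool_rot: [-0.166, -3.135, -0.0]
wrist_force: [0.6, -0.3, 0.2]
width: 0.0545
finger_force: 0.0
```

Request:
jog_arm(motion=[[[0,0,-30],[0,0,0],0.36],[[0,0,-65],[0,0,0],0.36],[[0,0,-100],[0,0,0],0.36],[[0,0,-122],[0,0,0],0.36],[[0,0,-126],[0,0,0],0.3],[[0,0,-126],[0,0,0],0.3]])

```text
t: 22.3
position: [0.5056, -0.0363, 0.207]
tool_rot: [0.166, 3.136, -0.002]
wrist_force: [0.1, -0.4, -0.6]
width: 0.0597
finger_force: 0.0
```

Run:
```python
from h import *
f=cams.grab_frame("side");bs=boxes_of("ball_1","side")
for b in bs:
    c=np.array(b["box"]).reshape(2,2).mean(0);print(c,plane("side",c,.024).round(3))
go([.566,-.0405,.22],-6)
```

```text
[292.3  422.45] [[ 0.357 -0.326  0.024]]
[339.15 432.45] [[ 0.433 -0.364  0.024]]
[276.5 381.6] [[ 0.345 -0.238  0.024]]
[390.2 281.3] [[ 0.632 -0.048  0.024]]
[335.45 287.45] [[ 0.51  -0.037  0.024]]
shift [-61.5   2.1 -14.8] turn [-0.1  -0.09 89.95]
shift [-61.5   2.1 -14.8] turn [ 9.000e-02 -1.000e-01 -9.005e+01]
t 22.4 pos [ 0.5046 -0.0361  0.2054] w 0.0598 F [ 0.4 -0.4  0.3] ff 0.0 q7 [0.84 1.42]
```

Request:
jog_arm(motion=[[[-6,0,-6],[0,0,6],0.3],[[-14,0,-10],[0,0,14],0.3],[[-24,1,-12],[0,0,22],0.3],[[-32,1,-12],[0,0,30],0.3],[[-40,2,-12],[0,0,38],0.3],[[-48,2,-12],[0,0,46],0.3],[[-54,2,-12],[0,0,54],0.3],[[-60,2,-12],[0,0,62],0.3]])

```text
t: 23.2
position: [0.5647, -0.0402, 0.2165]
tool_rot: [-1.763, -2.596, 0.002]
wrist_force: [0.2, 0.1, -0.7]
width: 0.0603
finger_force: 0.0
```

Run:
```python
from h import *
go([.566,-.0405,.19],-6)
```

```text
shift [-0.8  1.2 26.5] turn [-0.19 -0.08 27.65]
shift [-0.8  1.2 26.5] turn [ 1.1000e-01 -2.6000e-01 -1.5235e+02]
t 23.2 pos [ 0.5647 -0.0402  0.2165] w 0.0603 F [ 0.2  0.1 -0.7] ff 0.0 q7 [0.67 0.27]
```

Request:
jog_arm(motion=[[[0,0,5],[0,0,8],0.3],[[0,0,12],[0,0,16],0.3],[[0,0,20],[0,0,24],0.3],[[0,0,26],[0,0,27.6],0.3],[[0,0,26],[0,0,27.6],0.3],[[0,0,26],[0,0,27.6],0.3]])

```text
t: 23.8
position: [0.5648, -0.0401, 0.1914]
tool_rot: [-2.325, -2.11, 0.002]
wrist_force: [0.7, 0.5, 0.2]
width: 0.0597
finger_force: 0.0
```

Run:
```python
from h import *
go([.566,-.0405,.122],-6)
f=cams.grab_frame("side");cv2.imwrite("pics/g6.png",cv2.resize(f[170:330,290:450],(600,600),interpolation=cv2.INTER_CUBIC)[:,:,::-1])
```

```text
shift [-0.3  1.4 69.4] turn [-0.13 -0.02  0.47]
shift [-0.3  1.4 69.4] turn [ 3.0000e-02 -2.1000e-01 -1.7953e+02]
t 23.8 pos [ 0.5648 -0.0401  0.1914] w 0.0597 F [0.7 0.5 0.2] ff 0.0 q7 [ 0.62 -0.2 ]
```

View pics/g6.png

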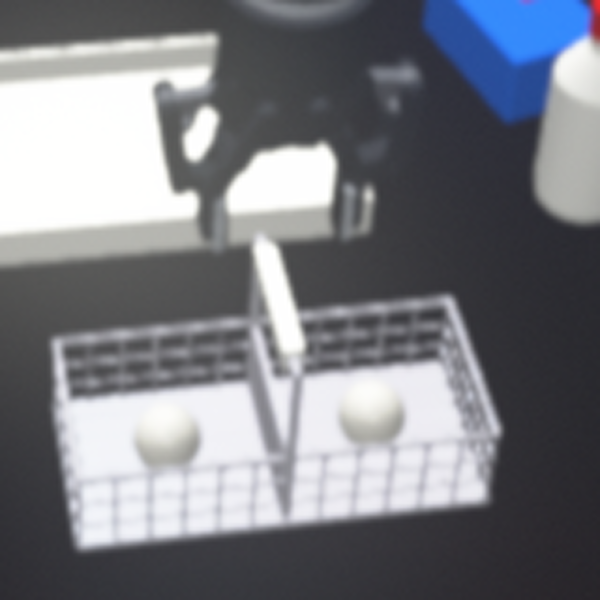

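Both balls lie on the basket floor, at (167,435) and (371,412), and the open fingers straddle the handle line. I'm descending onto the bar.

Request:
jog_arm(motion=[[[0,1,10],[0,0,0.5],0.3],[[0,1.2,28],[0,0,0.5],0.3],[[0,1.2,46],[0,0,0.5],0.3],[[0,1.2,60],[0,0,0.5],0.3],[[0,1.2,67],[0,0,0.5],0.3],[[0,1.2,68],[0,0,0.5],0.3],[[0,1.2,68],[0,0,0.5],0.3]])

```text
t: 24.55
position: [0.5669, -0.0403, 0.1249]
tool_rot: [2.337, 2.099, 0.001]
wrist_force: [0.1, 0.8, -0.2]
width: 0.0597
finger_force: 0.0
```

Request:
jog_arm(motion=[[[0,0,0],[0,0,0],0.45],[[0,0,0],[0,0,0],0.6],[[0,0,0],[0,0,0],0.7],[[0,0,0],[0,0,0],0.75],[[0,0,0],[0,0,0],0.8],[[0,0,0],[0,0,0],0.9],[[0,0,0],[0,0,0],1],[[0,0,0],[0,0,0],1]], squeeze=70)

```text
t: 25.35
position: [0.567, -0.0404, 0.125]
tool_rot: [2.336, 2.099, 0.001]
wrist_force: [1.2, -0.5, 2.2]
width: 0.011
finger_force: 69.6
```

Run:
```python
from h import *
go([.566,-.0405,.223],-6)
```

```text
shift [ -0.2  -0.9 -98. ] turn [ 0.06  0.01 -0.13]
shift [ -0.2  -0.9 -98. ] turn [ 2.0000e-02 -9.0000e-02  1.7987e+02]
t 25.35 pos [ 0.567  -0.0404  0.125 ] w 0.011 F [ 1.2 -0.5  2.2] ff 69.59802389144897 q7 [ 0.6  -0.25]
```

Request:
jog_arm(motion=[[[0,0,-1],[0,0,0],1],[[0,0,-4],[0,0,0],1],[[0,0,-9],[0,0,0],1],[[0,0,-17],[0,0,0],1],[[0,0,-27],[0,0,0],1],[[0,0,-37],[0,0,0],1],[[0,0,-46],[0,0,0],1],[[0,0,-53],[0,0,0],1]], squeeze=90)

```text
t: 26.15
position: [0.567, -0.0404, 0.1789]
tool_rot: [2.336, 2.099, 0.001]
wrist_force: [-0.8, 0.2, -7.0]
width: 0.0105
finger_force: 87.7
```

Request:
jog_arm(motion=[[[0,0,-8],[0,0,0],1],[[0,0,-17],[0,0,0],1],[[0,0,-27],[0,0,0],1],[[0,0,-36],[0,0,0],1],[[0,0,-43],[0,0,0],1],[[0,0,-47],[0,0,0],1],[[0,0,-48],[0,0,0],1]])

```text
t: 26.85
position: [0.5669, -0.0404, 0.2262]
tool_rot: [2.337, 2.099, 0.001]
wrist_force: [0.5, -0.4, -8.3]
width: 0.0104
finger_force: 87.7
```

Run:
```python
from h import *
go([.5467,.2319,.225],-5.9)
s=status.read_state();print(s["wrist_torque"])
cams.grab_frame("side");bs=boxes_of("ball_1","side");print([np.round(b["box"]).tolist() for b in bs])
```

```text
shift [268.6 -49.2   1.1] turn [ 0.05  0.01 -0.24]
shift [268.6 -49.2   1.1] turn [ 2.0000e-02 -7.0000e-02  1.7976e+02]
t 26.85 pos [ 0.5669 -0.0404  0.2262] w 0.0104 F [ 0.5 -0.4 -8.3] ff 87.72364854812622 q7 [ 0.62 -0.19]
[-0.00800366 -0.05629425  0.02685695]
[[282.0, 410.0, 305.0, 432.0], [330.0, 424.0, 346.0, 443.0], [326.0, 245.0, 346.0, 266.0], [267.0, 372.0, 288.0, 397.0], [385.0, 240.0, 404.0, 259.0]]
```

Request:
jog_arm(motion=[[[1,0,0],[0,0,0],1],[[4,-1,0],[0,0,0],1],[[9,-2,0],[0,0,0],1],[[17,-3,0],[0,0,0],1],[[27,-5,0],[0,0,0],1],[[39,-7,0],[0,0,0],1],[[53,-10,0],[0,0,0],1],[[68,-12.5,0],[0,0,0],1]])

```text
t: 27.75
position: [0.5612, 0.0302, 0.2257]
tool_rot: [-2.337, -2.1, -0.0]
wrist_force: [0.2, 0.3, -7.1]
width: 0.0103
finger_force: 87.7
```

Request:
jog_arm(motion=[[[16,-3,0],[0,0,0],1],[[32,-6,0],[0,0,0],1],[[48,-9,0],[0,0,0],1],[[64,-12,0],[0,0,0],1],[[80,-15,0],[0,0,0],1],[[96,-18,0],[0,0,0],1],[[111,-20.5,0],[0,0,0],1],[[125,-23,0],[0,0,0],1]])

```text
t: 28.55
position: [0.5515, 0.1574, 0.2257]
tool_rot: [-2.336, -2.101, -0.0]
wrist_force: [0.2, 0.4, -6.6]
width: 0.0105
finger_force: 87.7
```

Request:
jog_arm(motion=[[[13,-2.5,0],[0,0,0],1],[[25,-4.5,0],[0,0,0],1],[[36,-6.5,0],[0,0,0],1],[[46,-8,0],[0,0,0],1],[[54,-9.5,0],[0,0,0],1],[[60,-10.5,0],[0,0,0],1],[[64,-11,0],[0,0,0],1],[[66,-11.5,0],[0,0,0],1]])

```text
t: 29.35
position: [0.5476, 0.2223, 0.2255]
tool_rot: [2.337, 2.099, -0.0]
wrist_force: [0.6, -0.3, -7.7]
width: 0.0104
finger_force: 87.7
```

Run:
```python
from h import *
go([.5467,.2319,.225],-5.9)
```

```text
shift [ 9.4 -1.9  0.5] turn [-0.    0.01 -0.24]
shift [ 9.4 -1.9  0.5] turn [1.0000e-02 1.0000e-02 1.7976e+02]
t 29.35 pos [0.5476 0.2223 0.2255] w 0.0104 F [ 0.6 -0.3 -7.7] ff 87.69322156906128 q7 [ 0.25 -0.71]
```

Request:
jog_arm(motion=[[[2,-0.5,0],[0,0,0],1],[[5,-1,0],[0,0,0],1],[[8,-1.5,0.5],[0,0,-0.2],1],[[9.4,-2,0.5],[0,0,-0.2],1],[[9.4,-2,0.5],[0,0,-0.2],1],[[9.4,-2,0.5],[0,0,-0.2],1],[[9.4,-2,0.5],[0,0,-0.2],1],[[9.4,-2,0.5],[0,0,-0.2],1]])

```text
t: 30.15
position: [0.5467, 0.2315, 0.2251]
tool_rot: [2.334, 2.103, -0.0]
wrist_force: [0.2, -0.8, -6.4]
width: 0.0104
finger_force: 87.7
```

Request:
jog_arm(motion=[[[0,0,0],[0,0,0],1],[[0,0,0],[0,0,0],1],[[0,0,0],[0,0,0],1],[[0,0,0],[0,0,0],1],[[0,0,0],[0,0,0],1],[[0,0,0],[0,0,0],1],[[0,0,0],[0,0,0],1],[[0,0,0],[0,0,0],1]])

```text
t: 30.95
position: [0.5466, 0.2317, 0.2251]
tool_rot: [2.333, 2.103, -0.0]
wrist_force: [-0.0, 0.5, -8.1]
width: 0.0107
finger_force: 87.7
```

Run:
```python
from h import *
go([.5467,.2319,.225],-5.9)
s=status.read_state();print(s["wrist_torque"],s["qd"])
P0=s["position"]-np.array([0,0,.125]);h=np.radians(-6.);u=np.array([np.cos(h),np.sin(h),0]);v=np.array([-u[1],u[0],0])
for n in("top","side"):
    cams.grab_frame(n);bb=boxes_of("basket",n)
    print(n,"expected box");Q=proj(n,np.array([P0+a*.12*u+b*.055*v+[0,0,z] for a in(1,-1) for b in(1,-1) for z in(0,.06)]));print(Q.min(0).round(),Q.max(0).round())
    print([(np.round(b["box"]).tolist(),round(b["confidence"],2)) for b in bb])
    for b in boxes_of("ball_1",n):
        c=np.array(b["box"]).reshape(2,2).mean(0);q=plane(n,c,P0[2]+.024)[0]-P0
        if abs(q@u)<.15 and abs(q@v)<.1: print("ball own",(q@u).round(3),(q@v).round(3),b["confidence"])
```

```text
shift [0.2 0.1 0.1] turn [ 0.    0.01 -0.04]
shift [0.2 0.1 0.1] turn [ 1.0000e-02 -0.0000e+00  1.7996e+02]
t 30.95 pos [0.5466 0.2317 0.2251] w 0.0107 F [-0.   0.5 -8.1] ff 87.67863392829895 q7 [ 0.23 -0.72]
[ 0.00896225 -0.02703368 -0.0413168 ] [-1.69521670e-04 -8.82190817e-04 -4.74290883e-04  1.60966302e-03
  6.57763325e-05  2.84397057e-03  3.31833690e-03]
top expected box
[175. 158.] [252. 286.]
[([191.0, 158.0, 250.0, 283.0], 0.97)]
ball own -0.059 -0.008 0.83
ball own 0.055 -0.003 0.62
side expected box
[270. 145.] [378. 201.]
[([273.0, 127.0, 378.0, 201.0], 0.74)]
ball own 0.063 -0.017 0.74
ball own -0.06 -0.008 0.56
```

```bash
python3 -c "
from workcell import ticket
print(ticket.job_done())"
```

```text
the job is handed in; nothing more can be done
None
```

Job handed in at about 31 s: both large balls are on the basket floor, one each side of the cross wall, and the arm is holding the basket level, centred and lengthways over the tray with its underside 10 cm up; on the first lowering the gripper nudged the handle and slid the basket about 1 cm, so I re-measured it and carried on.

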